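# Seat a base plate in the corner of the welding fence

## Task

Push the aluminium base plate along the bench into the corner between the blue fence and the orange stop, so that one of its long sides lies flush against the fence and a short side touches the orange stop, ready to be tacked. Only push it with the fingers: do not pick it up or tip it, and leave the other loose things on the bench where they are. Finish with the hand clear of everything.

Things in the scene. Friction and masses are not known exactly. Their poses are not given: they have to be found in the camera images.
- plate: Loose bare aluminium plate, 95 (x) by 130 (y) by 20 mm, about 0.65 kg, with four dark bolt holes near the corners and a larger dark disc in the middle; too wide to grip. Origin: centre of its underside; y along its length. A few newtons slide it. It starts on the robot's side of the fence, between the two stops along the fence, clear of all three, turned up to 0.35 rad from the fence.
- fence: Blue straight fence fixed to the bench, 420 mm long, 25 mm high, 30 mm thick. Origin: at bench level, middle of its length, on its working face (towards the robot); y runs along the fence, x points from the working face into the fence, away from the robot. Two low blue feet (20 mm high with bolts) reach 70 mm behind the working face.
- stop_orange: Orange stop block fixed to the bench at one end of the fence (left or right varies): 42 mm out from the working face, 40 mm along the fence, 36 mm high plus a 6 mm screw head. Origin: centre of its underside, axes parallel to the fence's. Its centre is 175 mm from the fence's middle along the fence; its face towards the middle is 20 mm from its centre.
- stop_green: Green stop block like the orange one, fixed at the other end of the fence. Not used in this job.
- pliers: Loose bystander: pliers with orange handles lying on the bench, 150 mm long (along x, handles to -x), 14 to 16 mm high; origin under the pivot.
- tape: Loose bystander: orange tape measure, 66 (x) by 32 (y) by 40 mm; origin under its centre.
- bolt: Loose bystander: steel bolt lying on the bench along its x, 53 mm long, head 17 mm; origin under the outer face of the head.
- bar: Loose bystander: copper flat bar, 160 (x) by 20 (y) by 12 mm; origin under its centre.
- collar: Loose bystander: brass ring, 48 mm diameter, 22 mm high; origin under its centre.
Mind the look-alikes: they are no part of the job. What is shaped like the plate but brown is not meant.

How it is judged:
At the end, for the whole second after the job is handed in: The plate lies flat and still on the bench between the stops, a long side within 3 mm of the fence's face and parallel to it within 0.03 rad, a short side within 3 mm of the orange stop's inner face (x of plate in the frame of fence between -0.0505 and -0.0455 m and angle between the y axis of plate and the y axis of fence, either way round below 0.03 rad and (y of plate in the frame of stop_orange between 0.083 and 0.088 m or y of plate in the frame of stop_orange between -0.088 and -0.083 m) and y of plate in the frame of fence between -0.1 and 0.1 m and height (world z) of plate below 0.003 m and angle between plate's own z axis and vertical below 0.03 rad and linear speed of plate below 0.01 m/s); the robot touches nothing.
It fails at once if the plate is lifted off the bench (height (world z) of plate above 0.008 m).
It fails at once if the plate is tipped (angle between plate's own z axis and vertical above 0.1 rad).
It fails at once if one of the other loose things is shifted by more than 15 mm (distance of any of pliers, tape, bolt, bar, collar from where it was at the start of the episode above 0.015 m).
It also fails if it takes over 48 s, if anything falls off the work surface, if the arm or the gripper's body presses on something with over 40 N, if the wrist force passes 120 N, or if a joint passes its speed limit or range.

## Robot

A 6-joint arm with a two-finger parallel gripper is mounted at the origin on the work surface. World frame = base frame: x ahead of the robot, y to its left, z up, the work surface at z = 0. Lengths are in m, angles in rad, forces in N, time in s.
With the tool pointing down it reaches from about 0.275 to 0.75 m from the base axis. Payload 10.2 kg.
Tool frame: the origin (TCP) lies on the mounting face of the last link; the fingertips stand 166 mm ahead of it and the grasp point (between the pads) lies 147 mm ahead of it (ctrl.tips_ahead is the distance from the TCP to the fingertips, in m); z points along the fingers, y is the line along which they close (so a half turn about z gives the same grasp; the last joint's range is limited). The gripper opens to 88 mm and grips with 3 to 60 N. Pads are 18 mm wide; open, the fingers measure 123 mm over their backs; the gripper's body (75 mm by 187 mm) begins 45 mm behind the grasp point.
Start: joints at [-1.391, 0.313, 1.498, -0, 1.331, -0.223], TCP at [0.206, -0.483, 0.405] pointing down, gripper open.
Joint ranges: [-2.94, 2.94], [-0.97, 2.17], [0.19, 2.56], [-1.23, 4.37], [0.02, 3.11], [-2.88, 2.88]. Speed limits (rad/s): [2.39, 2.39, 3.01, 3.14, 3.14, 3.14].

## Interface

Orientations are given as [roll, pitch, yaw] about the fixed x, y, z axes, in that order (R = Rz(yaw) Ry(pitch) Rx(roll)).
In Python, from station import ctrl gives the robot as it stands.
- The arm moves only by the tool servo_tool, never from a script. Its argument "steps" is one flat list of numbers, 7 for each row, row after row: the gripper command: -1 is fully open, 1 is shut, values between are in proportion, then the shift along the tool's x, y, z in cm, then the turn, a rotation vector about the tool's x, y, z in rad. In form: [grip, x, y, z, ax, ay, az, grip, x, y, z, ax, ay, az, ...]. A call has 1 to 5 rows; each row shifts and turns the commanded pose from where the row before left it, along the tool's axes as they then stand; what a row does not reach is not made up. A row lasts 1/8 s, in which the tool goes at most 62.5 mm and 10.7 degrees, less where a joint would pass 70% of its speed; a pose out of reach is approached as far as the arm can. A call with a gripper value outside its range is refused whole. The fingers move at their own pace and stop on an object; "newtons" is the grip in N (left out, the last holds). Time passes only in rows, so rows that do not move let the fingers close. It gives the time, the measured TCP pose, the force, the opening and the grip force at its end, in the units of the state.
- ctrl.get_obs(): the state, without advancing time (a new reading comes with each control period).
- ctrl.get_image(name): name is "scene" or "side" or "wrist"; returns the picture (480x640x3 uint8, red, green, blue); there is no depth.
- ctrl.camera_model(name): a dict with "fx", "fy", "cx", "cy" (pixels), "cam_to_world" (4x4, takes a point from camera to world coordinates). Camera axes: x right, y down, z forward; pixel columns grow to the right and rows downward; lengths in m; the calibration is good to about 2 mm. A picture is of the moment at which its call begins: read the wrist's pose just before it. camera_model takes no time and is no camera call; for the wrist camera it gives the pose at the moment of the call.
- ctrl.close_job(): hands the job in; it is judged then, once.
The state is a dict: "t": time; "q": joint angles; "qd": joint speeds; "joint_torque": joint torques, N m; "eef_pos": TCP position; "tcp_rot": TCP orientation; "wrist_force": force on the tool from outside, world axes, zero at the start; "moment": the same for the moment, N m; "finger_gap": finger opening in m; "finger_force": force on a finger pad.
Only numpy, scipy, OpenCV 4.12 (cv2) and the standard library are available. Lean on these libraries where they do the work, as an engineer would, in place of code of your own. Each camera call takes 0.05 s, during which the arm holds its last target. There are 200 camera calls.

## Working session

There is one attempt and no reset: what is moved stays moved. The work goes in short steps, Python scripts to look and compute and a tool call to move; the robot and the scene stay as the last step left them, time stands still between calls to the robot, and variables do not carry over. Pictures are saved under pics/ and viewed, at most 10 in all, crops included, and the job is handed in when it is done.

Besides the shell and the picture viewer there is one more tool, called after "Request:" as a command line: name --argument value ..., lists and objects as JSON in quotes. servo_tool: Moves the arm, as the interface text tells. Its arguments: {"type":"object","properties":{"steps":{"type":"array"},"newtons":{"type":"number"}},"required":["steps"]}

```bash
mkdir -p pics; python3 - <<'E'
from station import ctrl
import cv2,numpy as np
for n in("scene","side"):
    m=ctrl.camera_model(n); print(n,m["fx"],m["cx"],m["cy"],np.round(m["cam_to_world"],3).tolist())
    cv2.imwrite(f"pics/{n}0.png",cv2.cvtColor(ctrl.get_image(n),cv2.COLOR_RGB2BGR))
o=ctrl.get_obs();print(o["t"],o["eef_pos"],o["tcp_rot"],o["finger_gap"])
E
```

```text
scene 483.9569921953645 322.316445670527 237.6814911637471 [[-0.885, 0.305, -0.353, 0.773], [0.466, 0.562, -0.683, 0.62], [-0.01, -0.769, -0.639, 0.625], [0.0, 0.0, 0.0, 1.0]]
side 438.5659433119015 318.92689093561273 240.18316788792865 [[-0.967, -0.175, 0.187, 0.259], [-0.256, 0.684, -0.683, 0.639], [-0.008, -0.708, -0.706, 0.736], [0.0, 0.0, 0.0, 1.0]]
0.1 [ 0.20576914 -0.48296136  0.40425376] [-3.14051670e+00 -2.75985609e-04  4.02766795e-01] 0.08851865689925163
```

View pics/scene0.png

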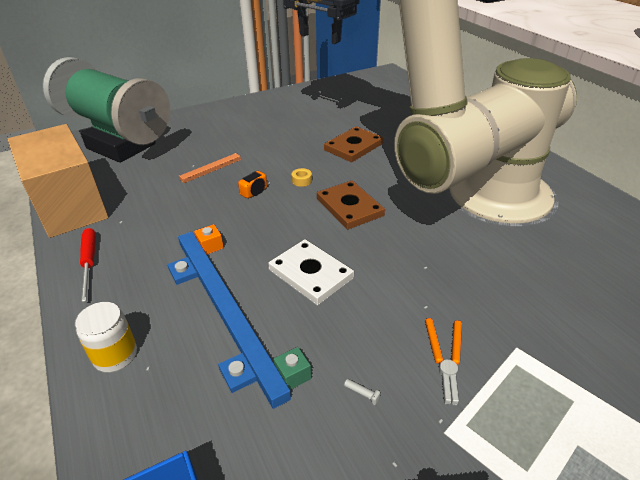

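View pics/side0.png

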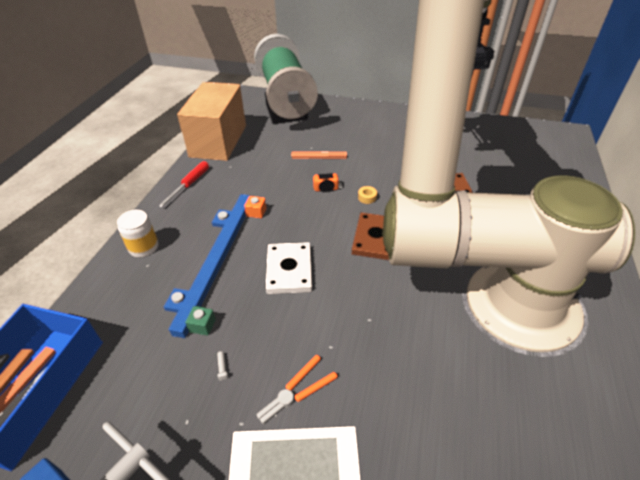

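The white plate is at about (311,270) in the scene view. The orange stop (208,238) is at the fence's far (−y) end and the green stop (292,365) at the near end. The brown look-alikes are at (350,203) and (353,142), and the bolt is at (362,390). Next I fit box models to the colour masks in both views.

```bash
cat >fit.py <<'E'
import cv2,numpy as np
from scipy.optimize import minimize
from scipy.spatial.transform import Rotation as R
def proj(m,P):
    T=np.linalg.inv(m["cam_to_world"]);p=P@T[:3,:3].T+T[:3,3]
    return np.c_[m["fx"]*p[:,0]/p[:,2]+m["cx"],m["fy"]*p[:,1]/p[:,2]+m["cy"]]
def back(m,uv,z):
    C=np.array(m["cam_to_world"]);d=C[:3,:3]@[(uv[0]-m["cx"])/m["fx"],(uv[1]-m["cy"])/m["fy"],1]
    return C[:3,3]+d*(z-C[2,3])/d[2]
def box(x0,x1,y0,y1,h): return np.array([[x,y,z] for x in(x0,x1) for y in(y0,y1) for z in(0,h)],float)
def place(P,p): c,s=np.cos(p[2]),np.sin(p[2]);return P@np.array([[c,s,0],[-s,c,0],[0,0,1]])+[p[0],p[1],0]
S=8
def fill(img,m,P,p,v=1.):
    h=cv2.convexHull(proj(m,place(P,p)).astype(np.float32)); cv2.fillConvexPoly(img,np.round(h*256-0).astype(np.int32),v,cv2.LINE_AA,8)
PLATE=[box(-.0475,.0475,-.065,.065,.02)]
FENCE=[box(0,.03,-.21,.21,.025)]+[box(-.042,0,s*.175-.02,s*.175+.02,.036) for s in(1,-1)]
def masks(im,m):
    hsv=cv2.cvtColor(im,cv2.COLOR_RGB2HSV);H,s,v=[hsv[...,i].astype(int) for i in range(3)]
    white=(s<40)&(v>140)
    col=(s>120)&(v>40)
    return white,col
def comp(mask,uv,r=7):
    k=cv2.morphologyEx(mask.astype(np.uint8),cv2.MORPH_CLOSE,np.ones((r,r)))
    n,l=cv2.connectedComponents(k); i=l[int(uv[1]),int(uv[0])]; return (l==i).astype(np.float32) if i else None
def fit(ms,maskl,parts,p0,ign=None):
    def cost(p):
        c=0
        for m,k in zip(ms,maskl):
            a=np.zeros((480,640),np.uint8)
            for b in parts: fill(a,m,b,p,255)
            d=np.abs(cv2.GaussianBlur(a/255.,(0,0),1)-cv2.GaussianBlur(k.astype(float),(0,0),1))
            if ign is not None:
                g=np.zeros((480,640),np.uint8)
                for b in ign: fill(g,m,b,p,255)
                g2=np.zeros_like(g)
                for b in parts: fill(g2,m,b,p,255)
                d[(g>0)&(g2==0)]=0
            c+=d.sum()
        return c
    best=None
    q=np.array(p0,float)
    for st in(.02,.006,.002):
        s=np.vstack([q]+[q+np.eye(3)[i]*st*(1 if i<2 else 4) for i in range(3)])
        r=minimize(cost,q,method="Nelder-Mead",options=dict(initial_simplex=s,xatol=1e-5,fatol=.5)); q=r.x
    return q,r.fun
IGN=[box(.03,.10,-.21,.21,.03)]+[box(-.035,-.007,s*.175-.014,s*.175+.014,.046) for s in(1,-1)]
E
cat >m1.py <<'E'
from fit import *
from station import ctrl
D={}
for n,pc,fc in(("scene",(290,265),(230,310)),("side",(275,285),(215,255))):
    im=cv2.cvtColor(cv2.imread(f"pics/{n}0.png"),cv2.COLOR_BGR2RGB);m=ctrl.camera_model(n)
    w,c=masks(im,m)
    D[n]=(m,cv2.convexHull,comp(w,pc,25),comp(c,fc,5),im)
    print(n,D[n][2].sum(),D[n][3].sum(),back(m,pc,.02),back(m,fc,.025))
vis=[]
for ns in(["scene"],["side"],["scene","side"]):
    ms=[D[n][0] for n in ns]
    p,c=fit(ms,[D[n][2] for n in ns],PLATE,[*back(D["scene"][0],(311,267),.02)[:2],0.1]);
    f,c2=fit(ms,[D[n][3] for n in ns],FENCE,[*back(D["scene"][0],(235,310),.025)[:2],0.1],IGN)
    dx=np.array([[np.cos(f[2]),np.sin(f[2])],[-np.sin(f[2]),np.cos(f[2])]])@(p-f)[:2]
    print(ns,"plate",p.round(4),c,"fence",f.round(4),c2,"plate in fence",dx.round(4),(p-f)[2].round(4))
for n in D:
    m,_,_,_,im=D[n];o=cv2.cvtColor(im,cv2.COLOR_RGB2BGR)
    o=cv2.resize(o[150:400,150:400] if n=="scene" else o[150:400,130:380],None,fx=2.2,fy=2.2);off=(150,150) if n=="scene" else (130,150)
    for parts,q in((PLATE,p),(FENCE,f)):
        for b in parts:
            h=cv2.convexHull(proj(m,place(b,q)).astype(np.float32)).reshape(-1,2)
            cv2.polylines(o,[np.round((h-off+.5)*2.2).astype(np.int32)],True,(255,0,255),1)
    vis.append(o[:,:400])
cv2.imwrite("pics/ov.png",np.hstack(vis))
for nm,uv,z in(("collar",(302,173),.022),("tape",(253,180),.04),("barL",(183,178),.012),("barR",(239,157),.012),("brown",(351,198),.02),("bolt",(375,398),.01),("boltend",(347,382),.005),("pl",(429,321),.01)):
    print(nm,back(D["scene"][0],uv,z).round(3))
E
python3 m1.py
```

```text
scene 3097.0 5623.0 [0.52796414 0.01413996 0.02      ] [0.66280654 0.0708263  0.025     ]
side 2335.0 2979.0 [0.50425615 0.09720186 0.02      ] [0.65998206 0.05282915 0.025     ]
['scene'] plate [0.4956 0.0306 0.3036] 224.8559949190644 fence [0.6502 0.0417 0.0494] 1581.4185080168193 plate in fence [-0.155  -0.0034] 0.2542
['side'] plate [0.4962 0.0322 0.2952] 57.606863884887815 fence [0.6511 0.04   0.045 ] 1111.1674106124985 plate in fence [-0.1551 -0.0009] 0.2502
['scene', 'side'] plate [0.4962 0.0321 0.291 ] 292.3285507717211 fence [0.6502 0.0416 0.0485] 2711.3180010338556 plate in fence [-0.1543 -0.002 ] 0.2425
collar [ 0.372 -0.255  0.022]
tape [ 0.492 -0.255  0.04 ]
barL [ 0.62  -0.384  0.012]
barR [ 0.471 -0.412  0.012]
brown [ 0.322 -0.116  0.02 ]
bolt [0.534 0.313 0.01 ]
boltend [0.554 0.269 0.005]
pl [0.38  0.235 0.01 ]
```

View pics/ov.png

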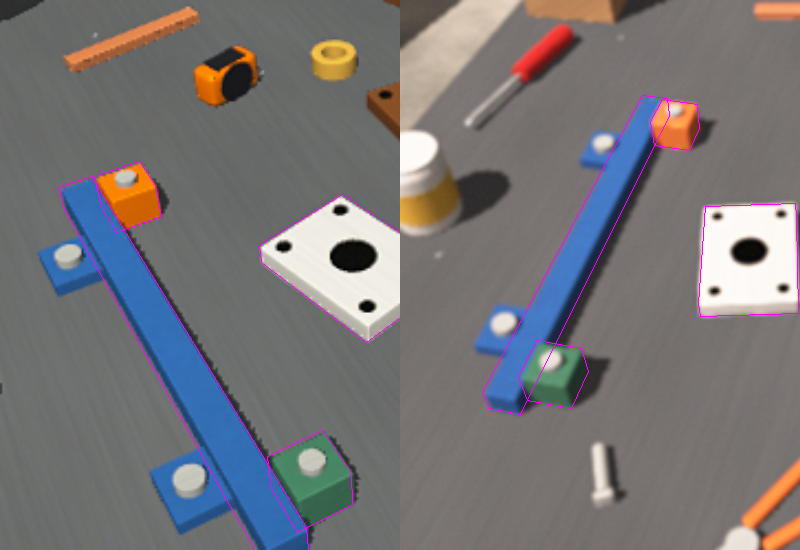

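The overlay shows the plate outline fits well. The fence is close, though its working edge is 1–2 px off in the side view, so I'll refine it. I'll move towards the robot side of the plate first.

Request:
servo_tool --steps '[-1,0,0,5.5,0,0,0.178,-1,0,0,5.5,0,0,0.178,-1,2.2,-5,0,0,0,0,-1,2.2,-5,0,0,0,0,-1,2.2,-5,0,0,0,0]'

```text
t: 0.72
eef_pos: [0.265, -0.3285, 0.2944]
tcp_rot: [-3.141, 0.0, 0.046]
wrist_force: [1.5, -0.3, 0.5]
finger_gap: 0.088
finger_force: 0.0
```

Request:
servo_tool --steps '[-1,2.2,-5,0,0,0,0,-1,2.2,-5,0,0,0,0,-1,2.2,-5,0,0,0,0,-1,2.2,-5,0,0,0,0,-1,2.2,-5,0,0,0,0]'

```text
t: 1.35
eef_pos: [0.3632, -0.0735, 0.2948]
tcp_rot: [3.141, -0.0, 0.046]
wrist_force: [0.6, -1.6, 1.1]
finger_gap: 0.0882
finger_force: 0.0
```

```bash
cat >m2.py <<'E'
from fit import *
from station import ctrl
D={}
for n,fc in(("scene",(230,310)),("side",(215,255))):
    im=cv2.cvtColor(cv2.imread(f"pics/{n}0.png"),cv2.COLOR_BGR2RGB);m=ctrl.camera_model(n)
    hsv=cv2.cvtColor(im,cv2.COLOR_RGB2HSV);H,s,v=[hsv[...,i].astype(int) for i in range(3)]
    blue=(H>95)&(H<125)&(s>130)&(v>90)
    D[n]=(m,comp(blue,fc,1)); print(n,D[n][1].sum(),im[255,215] if n=="side" else im[310,230])
IG=[box(.03,.10,-.21,.21,.03)]+[box(-.05,-.0,s*.175-.02,s*.175+.02,.046) for s in(1,-1)]
for ns in(["scene"],["side"],["scene","side"]):
    f,c=fit([D[n][0] for n in ns],[D[n][1] for n in ns],FENCE[:1],[.6505,.041,.047],IG); print(ns,f.round(4),c)
    for n in ns:
        m=D[n][0]; a=np.zeros((480,640),np.uint8); fill(a,m,FENCE[0],f,255); print((a>0).sum())
o=ctrl.get_obs();print(o["t"],o["eef_pos"].round(4),o["tcp_rot"].round(4),o["wrist_force"])
E
python3 m2.py
```

```text
scene 5016.0 [ 53 114 186]
side 2134.0 [ 72 124 198]
['scene'] [0.6503 0.0414 0.0503] 406.04578638758653
4799
['side'] [0.6577 0.0389 0.0665] 968.4682040934542
3201
['scene', 'side'] [0.6505 0.0412 0.052 ] 1455.1180430624643
4799
3227
1.35 [ 0.3632 -0.0735  0.2948] [ 3.1414e+00 -3.0000e-04  4.6500e-02] [ 0.56899927 -1.63974193  1.14635185]
```

Request:
servo_tool --steps '[-1,2.1,-4.9,0,0,0,0,-1,2.1,-5,0,0,0,-0.003,-1,0,0,5,0,0,0,-1,0,0,5,0,0,0,-1,0,0,2.2,0,0,0]'

```text
t: 1.98
eef_pos: [0.3995, 0.026, 0.1706]
tcp_rot: [-3.141, 0.003, 0.05]
wrist_force: [1.7, 0.7, 0.1]
finger_gap: 0.088
finger_force: 0.0
```

Request:
servo_tool --steps '[-1,1.0,0,0,0,0,0,-1,1,0,0,0,0,0,-1,1,0,0,0,0,0,-1,1,0,0,0,0,0,-1,1,0,0,0,0,0]'

```text
t: 2.6
eef_pos: [0.4503, 0.0286, 0.1733]
tcp_rot: [-3.141, 0.002, 0.051]
wrist_force: [-5.7, 3.4, 3.2]
finger_gap: 0.0884
finger_force: 2.6
```

```bash
cat >look.py <<'E'
import sys
from fit import *
from station import ctrl
n,F=sys.argv[1],np.array([.6505,.0412,.049])
o=ctrl.get_obs();m=ctrl.camera_model(n);im=ctrl.get_image(n)
cv2.imwrite(f"pics/{sys.argv[2]}.png",cv2.cvtColor(im,cv2.COLOR_RGB2BGR))
M=np.array([[np.cos(F[2]),np.sin(F[2])],[-np.sin(F[2]),np.cos(F[2])]])
print("tcp",o["eef_pos"].round(4),o["tcp_rot"].round(4),"in fence",(M@(o["eef_pos"][:2]-F[:2])).round(4),"t",o["t"],"F",o["wrist_force"].round(1))
E
python3 look.py side a1
```

```text
tcp [0.4503 0.0286 0.1733] [-3.141e+00  1.600e-03  5.070e-02] in fence [-0.2005 -0.0028] t 2.6 F [-5.7  3.4  3.2]
```

View pics/a1.png

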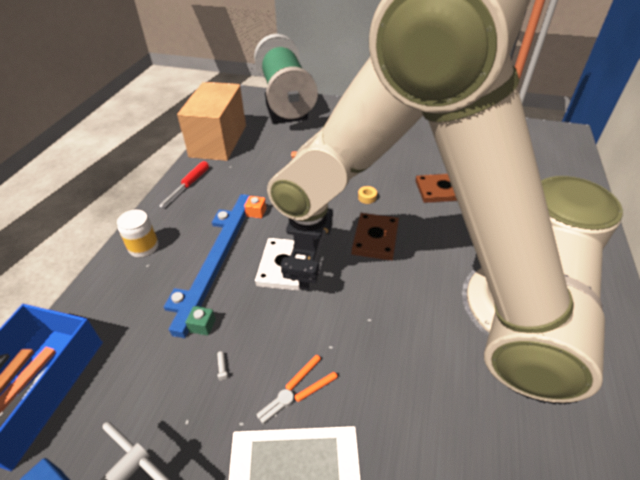

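The fingers are behind the plate and it is turning towards alignment. Continuing the push.

Request:
servo_tool --steps '[-1,1.0,0,0,0,0,0,-1,1,0,0,0,0,0,-1,1,0,0,0,0,0,-1,1,0,0,0,0,0,-1,1,0,0,0,0,0]'

```text
t: 3.28
eef_pos: [0.5002, 0.0307, 0.1731]
tcp_rot: [-3.141, 0.002, 0.05]
wrist_force: [-6.0, 0.5, 2.4]
finger_gap: 0.0882
finger_force: 2.7
```

Request:
servo_tool --steps '[-1,1.0,0,0,0,0,0,-1,1,0,0,0,0,0,-1,0.7,0,0,0,0,0,-1,0.3,0,0,0,0,0,-1,0,0,0,0,0,0]'

```text
t: 3.9
eef_pos: [0.5301, 0.0322, 0.1731]
tcp_rot: [3.142, 0.0, 0.05]
wrist_force: [-4.3, 0.1, 2.3]
finger_gap: 0.0881
finger_force: 2.2
```

Request:
servo_tool --steps '[-1,-2.0,0,0,0,0,0,-1,-3,0,-1,0,0,0,-0.1,-2,0,-5,0,0,0,-0.1,0,0,-3,0,0,0,-0.1,0,-5,0,0,0,0]'

```text
t: 4.53
eef_pos: [0.4589, 0.0775, 0.2657]
tcp_rot: [3.14, -0.008, 0.045]
wrist_force: [1.4, 1.0, 0.3]
finger_gap: 0.0603
finger_force: 0.0
```

```bash
cat >plate.py <<'E'
import sys
from fit import *
F=np.array([.6505,.0412,.049])
M=np.array([[np.cos(F[2]),np.sin(F[2])],[-np.sin(F[2]),np.cos(F[2])]])
from station import ctrl
def run(n,uvp,p0):
    m=ctrl.camera_model(n);im=cv2.cvtColor(cv2.imread(f"pics/{sys.argv[2]}.png"),cv2.COLOR_BGR2RGB)
    w,_=masks(im,m);k=comp(w,uvp,25)
    if k is None or k.sum()>6000: print("bad mask",k is None or k.sum());return
    p,c=fit([m],[k],PLATE,p0);print("plate",p.round(4),"cost",c,"px",k.sum(),"in fence",(M@(p-F)[:2]).round(4),(p-F)[2].round(4))
pf=[float(x) for x in sys.argv[3].split(",")]
p0=np.r_[M.T@pf[:2]+F[:2],F[2]]
m=ctrl.camera_model(sys.argv[1]);uv=proj(m,np.array([[*(p0[:2]+[.02,-.045]),.02]]))[0]
run(sys.argv[1],uv,p0)
E
python3 look.py scene a2; python3 plate.py scene a2 -.058,-.002
```

```text
tcp [0.4589 0.0775 0.2657] [ 3.1404 -0.0079  0.0452] in fence [-0.1896  0.0456] t 4.525 F [1.4 1.  0.3]
plate [0.5881 0.0235 0.0267] cost 223.39440092091547 px 3271.0 in fence [-0.0632 -0.0146] -0.0223
```

View pics/a2.png

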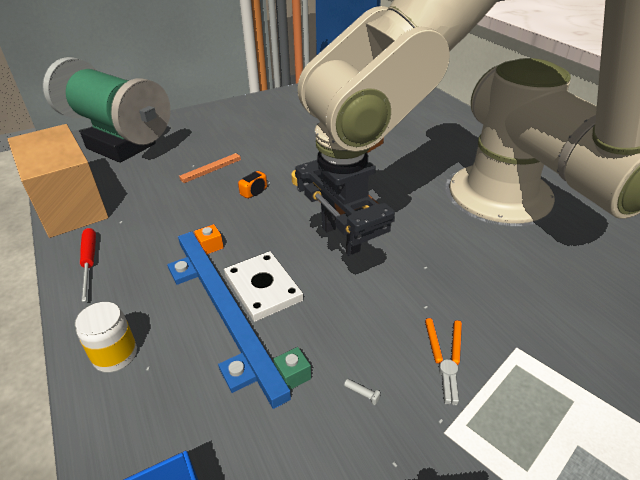

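The plate is now nearly parallel to the fence, with its centre at about (263,283), 15 mm short of the fence face. Next I turn the tool a quarter turn and push along the fence from the +y side.

Request:
servo_tool --steps '[-0.1,4.2,-1.4,0,0,0,0,-0.1,4.2,-1.4,0,0,0,0,-0.1,4.2,-1.3,0,0,0,0,-0.1,0,0,0,0,0,-0.1745,-0.1,0,0,0,0,0,-0.1745]'

```text
t: 5.2
eef_pos: [0.582, 0.1261, 0.2628]
tcp_rot: [3.141, -0.001, 0.405]
wrist_force: [1.0, -0.1, 0.7]
finger_gap: 0.048
finger_force: 0.0
```

Request:
servo_tool --steps '[-0.1,0,0,0,0,0,-0.1745,-0.1,0,0,0,0,0,-0.1745,-0.1,0,0,0,0,0,-0.1745,-0.1,0,0,0,0,0,-0.1745,-0.1,0,0,0,0,0,-0.1745]'

```text
t: 5.82
eef_pos: [0.5818, 0.1259, 0.2632]
tcp_rot: [3.14, -0.001, 1.277]
wrist_force: [0.3, 0.9, -0.4]
finger_gap: 0.0483
finger_force: 0.0
```

Request:
servo_tool --steps '[-0.1,0,0,0,0,0,-0.1745,-0.1,0,0,0,0,0,-0.1745,-0.1,0,0,0,0,0,0]'

```text
t: 6.2
eef_pos: [0.5817, 0.1258, 0.2631]
tcp_rot: [3.14, 0.0, 1.619]
wrist_force: [0.5, 0.5, 0.1]
finger_gap: 0.0483
finger_force: 0.0
```

```bash
python3 look.py scene a3
```

```text
tcp [0.5817 0.1258 0.2631] [3.1401 0.     1.6188] in fence [-0.0646  0.0879] t 6.2 F [0.5 0.5 0.1]
```

Request:
servo_tool --steps '[-0.1,0,0,4.5,0,0,0,-0.1,0,0,4.5,0,0,0,-0.1,-1.5,0,0,0,0,0,-0.1,-1,0,0,0,0,0,-0.1,-1,0,0,0,0,0]'

```text
t: 6.88
eef_pos: [0.5835, 0.0902, 0.1739]
tcp_rot: [3.14, -0.001, 1.619]
wrist_force: [-0.0, 4.4, 0.4]
finger_gap: 0.0486
finger_force: 2.4
```

Request:
servo_tool --steps '[-0.1,-1,0,0,0,0,0,-0.1,-1,0,0,0,0,0,-0.1,-1,0,0,0,0,0,-0.1,-1,0,0,0,0,0,-0.1,-1,0,0,0,0,0]'

```text
t: 7.5
eef_pos: [0.5859, 0.0407, 0.1739]
tcp_rot: [3.14, -0.001, 1.62]
wrist_force: [-0.0, 6.4, 3.0]
finger_gap: 0.0487
finger_force: 3.1
```

Request:
servo_tool --steps '[-0.1,-0.8,0,0,0,0,0,-0.1,-0.4,0,0,0,0,0,-0.1,0,0,0,0,0,0]'

```text
t: 7.88
eef_pos: [0.5865, 0.0285, 0.1737]
tcp_rot: [3.14, 0.0, 1.62]
wrist_force: [-0.4, 1.0, 1.3]
finger_gap: 0.0484
finger_force: 0.8
```

```bash
python3 look.py scene a4;python3 plate.py scene a4 -.063,-.085;  python3 look.py side a4s;python3 plate.py side a4s -.063,-.085
```

```text
tcp [0.5865 0.0285 0.1737] [3.1399e+00 3.0000e-04 1.6196e+00] in fence [-0.0646 -0.0095] t 7.875 F [-0.4  1.   1.3]
plate [ 0.5975 -0.0563 -0.1085] cost 1382.3193071596324 px 1941.0 in fence [-0.0578 -0.0948] -0.1575
tcp [0.5864 0.0285 0.1735] [3.1402e+00 5.0000e-04 1.6197e+00] in fence [-0.0646 -0.0095] t 7.925 F [0.1 0.7 1.4]
bad mask True
```

View pics/a4.png

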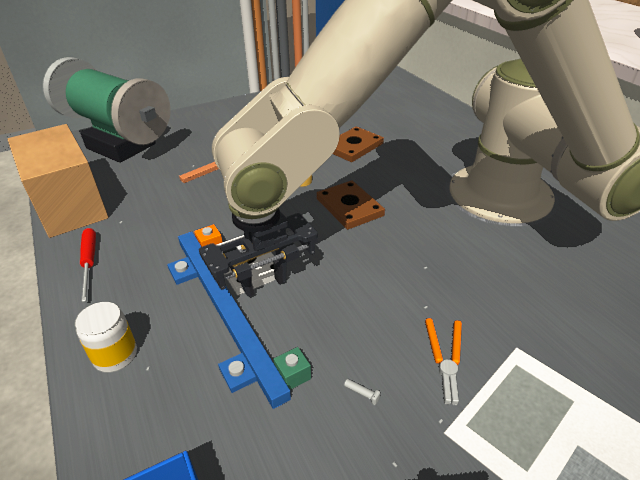

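The hand hides the plate, but the finger position implies a gap of about 5 mm to the stop. Now I go back to the long side and push it into the fence.

Request:
servo_tool --steps '[-0.1,2,0,0,0,0,0,-0.1,0,0,-4.5,0,0,0,-0.1,0,0,-4.5,0,0,0,-1,-5,-4.2,0,0,0,0,-1,-4.5,-4.3,0,0,0,0]'

```text
t: 8.6
eef_pos: [0.5057, -0.0478, 0.263]
tcp_rot: [3.141, 0.001, 1.622]
wrist_force: [0.9, -1.5, -0.8]
finger_gap: 0.0665
finger_force: 0.0
```

Request:
servo_tool --steps '[-1,0,0,0,0,0,0.1745,-1,0,0,0,0,0,0.1745,-1,0,0,0,0,0,0.1745,-1,0,0,0,0,0,0.1745,-1,0,0,0,0,0,0.1745]'

```text
t: 9.22
eef_pos: [0.5068, -0.047, 0.2627]
tcp_rot: [-3.142, 0.0, 0.743]
wrist_force: [0.2, 0.8, 0.4]
finger_gap: 0.0879
finger_force: 0.0
```

Request:
servo_tool --steps '[-1,0,0,0,0,0,0.1745,-1,0,0,0,0,0,0.1745,-1,0,0,0,0,0,0.1745,-1,0,0,0,0,0,0.1745,-1,0,0,0,0,0,0]'

```text
t: 9.85
eef_pos: [0.5068, -0.0472, 0.2627]
tcp_rot: [3.142, 0.0, 0.052]
wrist_force: [1.0, 0.9, -0.3]
finger_gap: 0.0879
finger_force: 0.0
```

```bash
python3 look.py scene a5;python3 plate.py scene a5 -.063,-.085;  python3 look.py side a5s;python3 plate.py side a5s -.063,-.085
```

```text
tcp [ 0.5068 -0.0472  0.2627] [3.1416e+00 2.0000e-04 5.2100e-02] in fence [-0.1479 -0.0812] t 9.85 F [ 1.   0.9 -0.3]
plate [ 0.5915 -0.049   0.0143] cost 288.41899339439897 px 3007.0 in fence [-0.0634 -0.0872] -0.0347
tcp [ 0.5067 -0.0473  0.2627] [3.1415e+00 2.0000e-04 5.4000e-02] in fence [-0.1479 -0.0813] t 9.9 F [-0.6  0.2  0. ]
plate [ 0.5991 -0.0445  0.1598] cost 435.9584700689985 px 2221.0 in fence [-0.0555 -0.0831] 0.1108
```

View pics/a5.png

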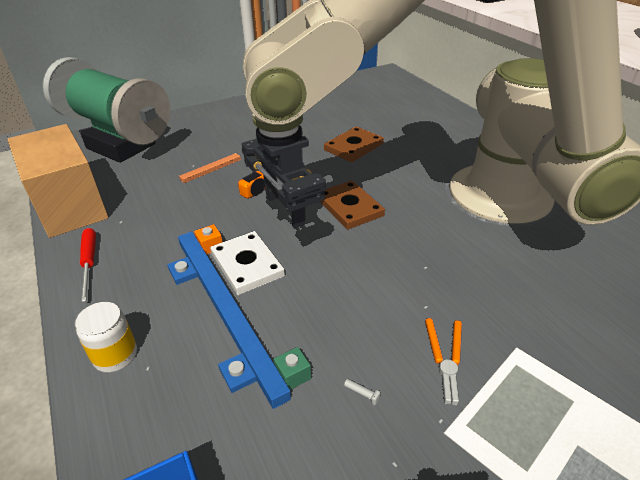

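The plate sits just short of both the stop and the fence and is nearly parallel. Pushing it into the fence.

Request:
servo_tool --steps '[-1,0,0,4.5,0,0,0,-1,0,0,4.4,0,0,0,-1,1.5,0,0,0,0,0,-1,1,0,0,0,0,0,-1,1,0,0,0,0,0]'

```text
t: 10.58
eef_pos: [0.5419, -0.046, 0.1738]
tcp_rot: [-3.141, 0.001, 0.051]
wrist_force: [-4.5, -1.5, -1.1]
finger_gap: 0.0882
finger_force: 1.9
```

Request:
servo_tool --steps '[-1,0.4,0,0,0,0,0,-1,0.3,0,0,0,0,0,-1,0,0,0,0,0,0]'

```text
t: 10.95
eef_pos: [0.5483, -0.0458, 0.1739]
tcp_rot: [-3.141, 0.002, 0.051]
wrist_force: [-6.5, 0.5, 2.2]
finger_gap: 0.0883
finger_force: 3.0
```

Request:
servo_tool --steps '[-1,0.2,0,0,0,0,0,-1,0.1,0,0,0,0,0,-1,0,0,0,0,0,0]'

```text
t: 11.32
eef_pos: [0.5497, -0.0458, 0.1738]
tcp_rot: [-3.141, 0.01, 0.051]
wrist_force: [-22.6, -4.0, 14.8]
finger_gap: 0.0879
finger_force: 11.7
```

Fence contact shows as 22 N at the expected finger position. Next is the final push along the fence to the orange stop.

Request:
servo_tool --steps '[-1,-0.6,0,0,0,0,0,-1,-2.5,0,0,0,0,0,-1,0,0,-4.5,0,0,0,-0.1,0,0,-4.5,0,0,0,-0.1,4.2,-4.6,0,0,0,0]'

```text
t: 11.95
eef_pos: [0.5611, -0.0008, 0.2683]
tcp_rot: [3.139, -0.008, 0.045]
wrist_force: [0.8, -1.5, -0.4]
finger_gap: 0.0703
finger_force: 0.0
```

Request:
servo_tool --steps '[-0.1,4.2,-4.6,0,0,0,0,-0.1,0,0,0,0,0,-0.1745,-0.1,0,0,0,0,0,-0.1745,-0.1,0,0,0,0,0,-0.1745,-0.1,0,0,0,0,0,-0.1745]'

```text
t: 12.58
eef_pos: [0.6002, 0.0489, 0.2642]
tcp_rot: [3.14, -0.001, 0.754]
wrist_force: [-0.5, -0.1, -0.2]
finger_gap: 0.0486
finger_force: 0.0
```

Request:
servo_tool --steps '[-0.1,0,0,0,0,0,-0.1745,-0.1,0,0,0,0,0,-0.1745,-0.1,0,0,0,0,0,-0.1745,-0.1,0,0,0,0,0,-0.1745,-0.1,0,0,0,0,0,-0.173]'

```text
t: 13.2
eef_pos: [0.6002, 0.0489, 0.2642]
tcp_rot: [3.14, 0.0, 1.625]
wrist_force: [-0.4, 0.5, -0.3]
finger_gap: 0.0486
finger_force: 0.0
```

```bash
python3 look.py scene a6;python3 plate.py scene a6 -.0475,-.085
```

```text
tcp [0.6002 0.0489 0.2642] [3.1398e+00 1.0000e-04 1.6249e+00] in fence [-0.0499  0.0101] t 13.2 F [-0.4  0.5 -0.3]
plate [ 0.6013 -0.0496 -0.0548] cost 512.7285767017883 px 2965.0 in fence [-0.0536 -0.0883] -0.1038
```

Request:
servo_tool --steps '[-0.1,0,0,4.5,0,0,0,-0.1,0,0,4.5,0,0,0,-0.1,-1,0,0,0,0,0,-0.1,-0.8,0,0,0,0,0,-0.1,-0.4,0,0,0,0,0]'

```text
t: 13.88
eef_pos: [0.6017, 0.0264, 0.1759]
tcp_rot: [3.138, -0.0, 1.617]
wrist_force: [-0.2, 6.9, 4.6]
finger_gap: 0.0485
finger_force: 3.5
```

Request:
servo_tool --steps '[-0.1,-0.2,0,0,0,0,0,-0.1,0,0,0,0,0,0]'

```text
t: 14.12
eef_pos: [0.6016, 0.0258, 0.1759]
tcp_rot: [3.138, -0.002, 1.618]
wrist_force: [-0.6, 10.4, 4.0]
finger_gap: 0.0481
finger_force: 5.1
```

Request:
servo_tool --steps '[-0.1,-0.1,0,0,0,0,0,-0.1,-0.1,0,0,0,0,0,-0.1,0,0,0,0,0,0]'

```text
t: 14.5
eef_pos: [0.6015, 0.0252, 0.1759]
tcp_rot: [3.139, -0.004, 1.619]
wrist_force: [-0.8, 19.7, 6.1]
finger_gap: 0.0486
finger_force: 10.0
```

Stop contact is confirmed at 20 N and stiff. Retracting to check.

Request:
servo_tool --steps '[-0.1,0.6,0,0,0,0,0,-0.1,2.5,0,0,0,0,0,-0.1,0,0,-5,0,0,0,-0.1,0,0,-5,0,0,0,-0.1,0,-5,-3,0,0,0]'

```text
t: 15.12
eef_pos: [0.5507, 0.0509, 0.3073]
tcp_rot: [3.135, 0.002, 1.618]
wrist_force: [0.8, -0.1, 0.1]
finger_gap: 0.0485
finger_force: 0.0
```

Request:
servo_tool --steps '[-0.1,0,-5,-3,0,0,0,-0.1,0,-5,-3,0,0,0,-0.1,0,-5,0,0,0,0,-0.1,0,0,0,0,0,0,-0.1,0,0,0,0,0,0]'

```text
t: 15.75
eef_pos: [0.4005, 0.0439, 0.3646]
tcp_rot: [3.139, 0.001, 1.618]
wrist_force: [0.8, -0.5, 0.2]
finger_gap: 0.0487
finger_force: 0.0
```

```bash
python3 look.py scene a7; python3 look.py side a7s; python3 - <<'E'
import cv2,numpy as np
a=cv2.imread("pics/a7.png")[205:335,165:295];b=cv2.imread("pics/a7s.png")[185:315,185:315]
cv2.imwrite("pics/a7z.png",np.hstack([cv2.resize(x,(400,400),interpolation=cv2.INTER_CUBIC) for x in(a,b)]))
E
```

```text
tcp [0.4005 0.0439 0.3646] [3.1391e+00 7.0000e-04 1.6181e+00] in fence [-0.2495  0.015 ] t 15.75 F [ 0.8 -0.5  0.2]
tcp [0.4008 0.044  0.3643] [3.1399e+00 5.0000e-04 1.6183e+00] in fence [-0.2492  0.015 ] t 15.8 F [ 0.3 -0.5  0.5]
```

View pics/a7z.png

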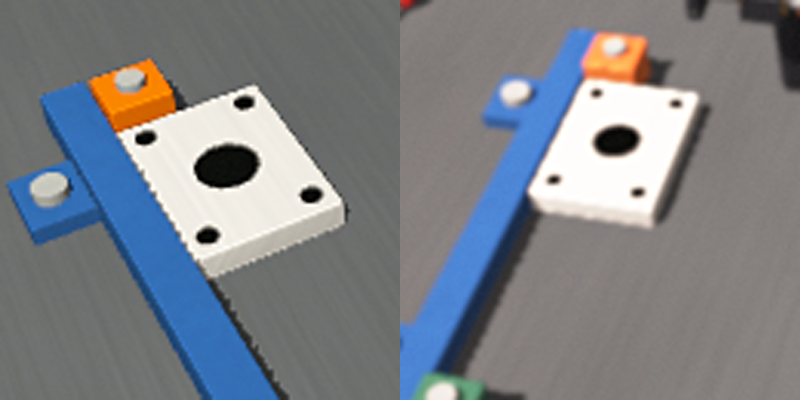

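The plate looks flush in both views: its long side runs along the blue face and its short side meets the orange block. I'll check the angle and offset numerically from the hole centres.

```bash
python3 - <<'E'
from fit import *
from station import ctrl
F=np.array([.6505,.0412,.049]);M=np.array([[np.cos(F[2]),np.sin(F[2])],[-np.sin(F[2]),np.cos(F[2])]])
for n,f,x0,y0 in(("scene","a7",165,205),("side","a7s",185,185)):
    g=cv2.cvtColor(cv2.imread(f"pics/{f}.png"),cv2.COLOR_BGR2GRAY);m=ctrl.camera_model(n)
    off=0 if n=="scene" else 400;s=130/400
    pts=[(146,138),(244,102),(311,194),(207,236),(226,166)] if n=="scene" else [(197,93),(276,103),(238,191),(154,179),(216,140)]
    W=[]
    for u,v in pts:
        u=x0+u*s;v=y0+v*s;r=4 if (len(W)<4) else 12
        yy,xx=np.mgrid[int(v)-r:int(v)+r+1,int(u)-r:int(u)+r+1];w=np.clip(160.-g[yy,xx],0,None)
        W.append(M@(back(m,((w*xx).sum()/w.sum(),(w*yy).sum()/w.sum()),.02)[:2]-F[:2]))
    W=np.array(W)
    y1,y2=W[3]-W[0],W[2]-W[1]
    print(n,"ctr",W[4].round(4),"mean4",W[:4].mean(0).round(4),"yaw",[round(float(np.arctan2(-d[0],d[1])),4) for d in(y1,y2)],"len",np.linalg.norm(y1).round(4))
    # fence top working edge: sample rows in the free stretch beside the plate
im=cv2.imread("pics/a7.png");hsv=cv2.cvtColor(im,cv2.COLOR_BGR2HSV);m=ctrl.camera_model("scene")
pts=[]
for v in range(300,345,3):
    b=np.where((hsv[v,:,0]>95)&(hsv[v,:,0]<125)&(hsv[v,:,1]>130)&(hsv[v,:,2]>90))[0]
    pts.append(M@(back(m,(b.max()+.5,v),.025)[:2]-F[:2]))
pts=np.array(pts);print("edge x",pts[:,0].round(4),"slope yaw",-np.polyfit(pts[:,1],pts[:,0],1)[0],"y",pts[[0,-1],1])
E
```

```text
scene ctr [-0.049  -0.0866] mean4 [-0.0492 -0.0872] yaw [0.0007, -0.0033] len 0.1007
side ctr [-0.0504 -0.0879] mean4 [-0.0503 -0.0879] yaw [-0.0007, -0.0032] len 0.0998
edge x [-0.0013 -0.0015 -0.0003 -0.0006 -0.0008 -0.001  -0.0012 -0.0015 -0.0017
 -0.0005 -0.0007 -0.001  -0.0012 -0.0014 -0.0016] slope yaw 0.0028855597469282035 y [0.01199812 0.11469366]
```

```bash
python3 - <<'E'
from fit import *
from station import ctrl
F=np.array([.6505,.0412,.049]);M=np.array([[np.cos(F[2]),np.sin(F[2])],[-np.sin(F[2]),np.cos(F[2])]])
S=[box(-.021,.021,-.02,.02,.036)];c0=M.T@[-.021,-.175]+F[:2]
# screw head ignored; fence drawn as ignored where it hides the block
IG=[box(.0212,.06,-.04,.04,.025),box(-.012,.012,-.012,.012,.043)]
for n in("scene","side"):
    im=cv2.imread(f"pics/{n}0.png");h=cv2.cvtColor(im,cv2.COLOR_BGR2HSV);m=ctrl.camera_model(n)
    k=(h[...,0]<22)&(h[...,1]>120)&(h[...,2]>60)
    uv=proj(m,np.array([[*c0,.02]]))[0];z=np.zeros(k.shape,bool);u,v=uv.astype(int);z[v-26:v+26,u-26:u+26]=1
    k=cv2.morphologyEx((k&z).astype(np.uint8),cv2.MORPH_CLOSE,np.ones((9,9)))
    p,c=fit([m],[k],S,[*c0,F[2]],IG);print(n,k.sum(),(M@(p-F)[:2]).round(4),(p[2]-F[2]).round(3),c)
E
```

```text
scene 580 [-0.0236 -0.1727] -0.178 108.17203612450075
side 397 [-0.0233 -0.1743] 0.131 53.6440602471843
```

The plate-to-stop offset is 85.5–86.4 mm (85 mm is contact). The plate-to-fence offset is about 48 mm with an angle under 0.01 rad, and the hand is clear. Handing in.

```bash
python3 -c "
from station import ctrl
print(ctrl.close_job())"
```

```text
the job is handed in; nothing more can be done
None
```

The plate is pushed into the corner, measuring flush to the fence and touching the orange stop within the stated tolerances; the hand is clear and the job was handed in at about 16 s, with no verdict returned.

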